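# Feel a plate gap with a taper gauge

## Robot

A 6-joint arm with a two-finger parallel gripper is mounted at the origin on the work surface. World frame = base frame: x ahead of the robot, y to its left, z up, the work surface at z = 0. Lengths are in m, angles in rad, forces in N, time in s.
With the tool pointing down it reaches from about 0.275 to 0.85 m from the base axis. Payload 19 kg.
Tool frame: the origin (TCP) lies midway between the tips of the shut fingers; the grasp point (between the pads) lies 19 mm behind it; z points along the fingers, y is the line along which they close (so a half turn about z gives the same grasp; the last joint's range is limited). The gripper opens to 85 mm and grips with 20 to 120 N. Pads are 22 mm wide; open, the fingers measure 114 mm over their backs; the gripper's body (76 mm by 85 mm) begins 54 mm behind the grasp point. The pads swing forward as they close: fully open they stand 13 mm farther back than shut.
Start: joints at [-1.416, 0.15, 1.437, -0, 1.554, -0.134], TCP at [0.164, -0.551, 0.231] pointing down, gripper open.
Joint ranges: [-2.8, 2.8], [-0.68, 2.1], [0.12, 2.68], [-1.39, 4.53], [0.16, 2.79], [-2.81, 2.81]. Speed limits (rad/s): [1.89, 1.89, 2.22, 3.01, 3.01, 3.01].

## Interface

Orientations are given as [roll, pitch, yaw] about the fixed x, y, z axes, in that order (R = Rz(yaw) Ry(pitch) Rx(roll)).
In Python, from station import * gives the robot as it stands. Calls block until the motion is done:
- movep(position, orientation): joint-space move of the TCP to a pose.
- line_to(position, rot=None, rate=0.15): straight line of the TCP; rot=None keeps the orientation; rate is the mean speed in m/s.
- move_joints(angles): joint-space move.
- move_gripper(opening, strength=None): opening from 0.0 (shut) to 1.0 (fully open); strength is the grip in N (None keeps the last); returns when the fingers have stopped.
- wait(seconds).
- ik(position, orientation): joint angles nearest the present ones, or None.
- grab_frame(name): name is "scene" or "top" or "wrist"; returns a dict with "image" (384x512x3 uint8, blue, green, red), "range_z" (384x512 float32, m along the optical axis (not along the pixel's ray), 0 where there is no reading), "vertical_fov" (degrees; the focal length in pixels is half the picture's height over the tangent of half this angle, whatever the lens; pixels are square), "cx", "cy" (the principal point, pixels), "rvec" (rotation vector, rad) and "tvec" (3), from world to camera coordinates, as OpenCV has them. Camera axes: x right, y down, z forward; pixel columns grow to the right and rows downward; lengths in m; the calibration is good to about 2 mm. A picture is of the moment at which its call begins.
A pose or a line that the arm cannot do raises Unreachable and nothing moves.
- finish_job(): hands the job in; it is judged then, once.
Trained networks look in a picture, given as the dict that the camera call returned (one of the last four; its "shot" number tells which), for a name from the list of things; names that differ only in an ending like _2 or _b are one class to them, and where a whole thing is asked for, a point or a joint stands for the part that bears it (a point fixed in the world has none). Each returns a list of dicts, best first, with "score" (0 to 1); they miss things now and then, are a little off and sometimes report something else, mostly with a low value. They report only what shows in the picture. A call takes as long as a camera call. They do not tell look-alikes from the thing itself.
- outline_of(thing, picture): "mask" (384x512 bool, what is visible of it).
- place_of(thing, picture): "at" ([x, y, z] in m, in world coordinates, good to about 4 mm: a listed point, or the origin of a listed thing).
Readings, each from a call of its own:
- read_clock(): time.
- read_joints(): joint angles.
- read_joint_vel(): joint speeds.
- read_joint_efforts(): joint torques, N m.
- read_tool_pos(): TCP position.
- read_orientation(): TCP orientation.
- read_force(): force on the tool from outside, world axes, zero at the start.
- read_wrist_torque(): the same for the moment, N m.
- read_gripper_width(): opening from 0.0 (shut) to 1.0 (fully open).
- read_finger_force(): force on a finger pad.
Only numpy, scipy, OpenCV 4.12 (cv2) and the standard library are available. Lean on these libraries where they do the work, as an engineer would, in place of code of your own. Each camera call takes 0.05 s, during which the arm holds its last target. There are 200 camera calls.

## Task

Take the taper gauge, the wedge-shaped steel blade with the upright black grip, out of its tray pocket and slide its blade, lying flat on the lower plate, straight into the middle of the gap under the sprung upper plate of the fixture, until it drags snugly between both plates. Be gentle: stop once it is snug, with the upper plate raised at most a millimetre or two, and leave the other things on the bench alone. Finish while still gripping the gauge and holding it still at that depth; do not let go.

Things in the scene. Friction and masses are not known exactly. Their poses are not given: they have to be found in the camera images.
- gauge: Taper gauge, 0.08 to 0.17 kg, flat in a tray pocket. Black grip block 40 (x) x 16 (y) x 50 high, origin under its centre. From its +x face a steel blade 75 long, 20 wide runs along +x; underside flat, level with the block's; top slopes, 2 thick at the tip, 7 at the block.
- gauge_tip (a point): Centre of the blade's tip edge, on the underside: 95 along the gauge's +x from its origin.
- gauge_grip (a point): Middle of the grip block, 36 above the gauge's underside; a good place to grip, fingers closing across the 16 mm width (the gauge's y).
- tray: Grey open tray, fixed, 160 (x) x 236 (y) x 18 high, walls and floor 4 thick; three pockets along y (centres 77 apart, each 152 x 73 inside). The gauge lies in any one, blade roughly to the tray's +x. Origin under its centre. It stands left or right on the bench, the fixture on the other side.
- fixture: Gap fixture, fixed: grey base 130 x 140 x 18, on it an aluminium lower plate 130 (x) x 110 (y), top 30 above the bench. Origin on the bench below the gap's mouth; x runs into the gap. The plate spans 45 before the mouth (a ledge) to 85 behind it. A bridge on two posts 120 apart crosses 27 to 53 behind the mouth, 84 high.
- mouth (a point): Middle of the gap's mouth on the lower plate's top face (30 above the bench); axes as the fixture's.
- plate_edge (a point): Lower front edge of the upper plate, in the middle of its width: directly above the mouth, higher by the gap, which is 3.5 to 5 mm (differs from start to start). The upper plate is 75 deep (x) x 86 wide (y) x 10 thick, parallel to the lower one.
- plate (a joint): Lift of the sprung upper plate in m: 0 at rest, growing as it is pushed straight up, stop at 0.005. It weighs 0.25 kg and its springs take 4 N per mm. The blade begins to touch it 22 to 45 mm into the gap, and every further 15 mm lifts it 1 mm; the drag then builds up to several newtons.
- ring_gauge: Bystander: steel ring, 48 across, 12 high, in another tray pocket; origin under its centre.
- snap_gauge: Bystander: dark steel U-shaped gauge, 75 x 45 x 10, in another tray pocket; origin underneath its middle.
- loupe: Bystander: black loupe, 38 across, 34 high, standing between tray and fixture; origin under its centre.
- caliper: Bystander: caliper 200 long lying crosswise beyond the tray and fixture; origin under its middle.
- lens: Bystander: black lens barrel 60 across, 75 high, standing beyond, on the right; origin under its centre.
- jar: Bystander: clear jar 52 across, 70 high, standing beyond, on the left; origin under its centre.
- driver: Bystander: screwdriver 130 long, lying crosswise on the robot side, between tray and fixture; origin under its middle.
There are look-alikes about, which are no part of the job. What is shaped like the gauge but green, pink or purple is not meant.

How it is judged:
By the outcome, as a careful person would: the job done as asked, in the order asked, and still so for the second after the job is handed in, while the arm keeps its last pose, push and grip.
It also fails if it takes over 64 s, if anything falls off the work surface, if the arm or the gripper's body presses on something with over 40 N, if the wrist force passes 120 N, or if a joint passes its speed limit or range.

## Working session

There is one attempt and no reset: what is moved stays moved. The work goes in short steps, each a Python script; the robot and the scene stay as the last script left them, time stands still between calls to the robot, and variables do not carry over. Pictures are saved under pics/ and viewed, at most 10 in all, crops included, and the job is handed in when it is done.

```bash
mkdir -p pics; ls; cat > h.py <<'E'
from station import *
import numpy as np, cv2
def cam(p):
    h,w=p["image"].shape[:2]; f=h/2/np.tan(np.radians(p["vertical_fov"])/2)
    K=np.array([[f,0,p["cx"]],[0,f,p["cy"]],[0,0,1.]])
    R=cv2.Rodrigues(np.array(p["rvec"],float))[0]; return K,R,np.array(p["tvec"],float).ravel()
def cloud(p):
    K,R,t=cam(p); z=p["range_z"]; v,u=np.indices(z.shape)
    c=np.stack([(u-K[0,2])/K[0,0]*z,(v-K[1,2])/K[1,1]*z,z],-1)
    return (c-t)@R   # world
def proj(p,X):
    K,R,t=cam(p); c=np.atleast_2d(X)@R.T+t; q=c@K.T; return q[:,:2]/q[:,2:]
E
python3 - <<'E'
from h import *
for n in ("scene","top"):
    p=grab_frame(n); cv2.imwrite(f"pics/{n}0.png",p["image"])
    for th in ("gauge","gauge_tip","gauge_grip","tray","fixture","mouth","plate_edge"):
        for d in place_of(th,p): print(n,th,round(d["score"],2),np.round(d["at"],4),proj(p,d["at"]).round(0))
print(read_clock())
E
```

```text
pics
scene gauge 0.87 [0.4215 0.7095 0.0042] [[415. 219.]]
scene gauge 0.67 [5.410e-01 2.616e-01 1.000e-04] [[269. 212.]]
scene gauge 0.57 [0.2477 0.3596 0.0015] [[320. 150.]]
scene gauge 0.56 [ 0.3783  0.1928 -0.0014] [[264. 167.]]
scene gauge 0.51 [ 0.4346 -0.1625  0.0017] [[163. 152.]]
scene gauge 0.38 [ 0.4064 -0.0071  0.003 ] [[207. 157.]]
scene gauge_tip 0.74 [ 0.39    0.7975 -0.0008] [[444. 220.]]
scene gauge_tip 0.68 [0.6327 0.2592 0.0022] [[260. 236.]]
scene gauge_tip 0.61 [ 0.4079  0.2763 -0.003 ] [[285. 180.]]
scene gauge_tip 0.48 [3.374e-01 3.205e-01 2.000e-04] [[303. 167.]]
scene gauge_grip 0.87 [0.4248 0.7077 0.0336] [[418. 216.]]
scene gauge_grip 0.53 [0.3735 0.1888 0.0335] [[264. 159.]]
scene gauge_grip 0.53 [0.2524 0.3582 0.0377] [[321. 145.]]
scene gauge_grip 0.52 [ 0.4289 -0.1618  0.0347] [[162. 145.]]
scene gauge_grip 0.47 [0.5422 0.2604 0.0398] [[270. 206.]]
scene tray 0.96 [ 0.5724  0.2611 -0.0006] [[266. 220.]]
scene tray 0.65 [ 0.5832 -0.2464  0.0343] [[118. 173.]]
scene fixture 0.67 [ 0.5868 -0.2433 -0.002 ] [[122. 181.]]
scene fixture 0.4 [ 0.634   0.2572 -0
[... 595 characters left out ...]
. 238.]]
top gauge_tip 0.52 [ 0.4086  0.2788 -0.0027] [[226. 215.]]
top gauge_tip 0.48 [0.6338 0.2624 0.0043] [[230. 148.]]
top gauge_tip 0.48 [ 0.3849  0.7996 -0.0019] [[ 66. 226.]]
top gauge_grip 0.81 [0.4233 0.7065 0.0314] [[ 91. 213.]]
top gauge_grip 0.75 [0.251  0.3643 0.0373] [[198. 266.]]
top gauge_grip 0.65 [0.5377 0.2604 0.0396] [[230. 174.]]
top gauge_grip 0.65 [ 0.4344 -0.1595  0.0375] [[363. 202.]]
top gauge_grip 0.52 [0.3743 0.1909 0.0352] [[253. 224.]]
top tray 0.56 [ 0.5732  0.2546 -0.0008] [[232. 166.]]
top fixture 0.84 [ 0.5843 -0.2452 -0.0028] [[382. 159.]]
top mouth 0.87 [ 0.5842 -0.2455  0.0287] [[385. 156.]]
top plate_edge 0.83 [ 0.5804 -0.2481  0.0317] [[386. 157.]]
0.8
```

View pics/scene0.png

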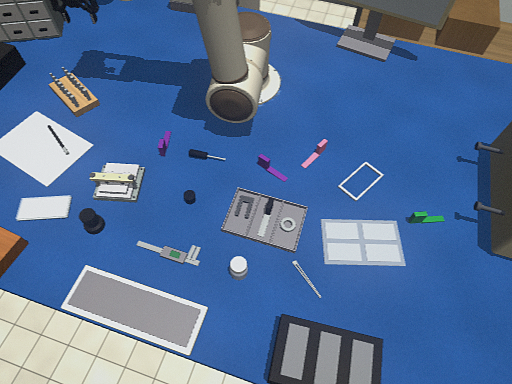

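View pics/top0.png

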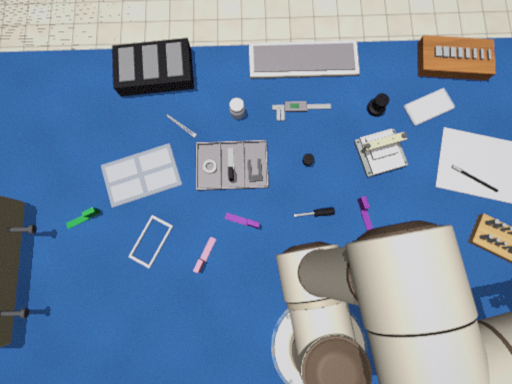

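Candidates (top picture): the black/steel gauge in the middle tray pocket (231,172), green (85,217), pink (204,255), purple (242,221) and purple (365,213). I choose the one in the tray and will check it close up.

```bash
python3 - <<'E'
from h import *
print(read_orientation(),read_tool_pos())
movep([0.53,-0.245,0.27],[np.pi,0,0]); p=grab_frame("wrist"); cv2.imwrite("pics/w1.png",p["image"]); np.savez("w1.npz",**p)
K,R,t=cam(p); print("cam",-R.T@t, R[2])
for th in ("mouth","plate_edge","fixture"):
    for d in place_of(th,p): print(th,round(d["score"],2),np.round(d["at"],4),proj(p,d["at"]).round(0))
movep([0.50,0.26,0.27],[np.pi,0,0]); p=grab_frame("wrist"); cv2.imwrite("pics/w2.png",p["image"]); np.savez("w2.npz",**p)
for th in ("gauge","gauge_tip","gauge_grip","tray"):
    for d in place_of(th,p): print(th,round(d["score"],2),np.round(d["at"],4),proj(p,d["at"]).round(0))
print(read_clock(),read_joints(),read_orientation(),read_force())
E
```

```text
[-3.14152385e+00 -4.55239884e-05  2.88781181e-01] [ 0.16374589 -0.55115064  0.23128651]
cam [ 0.59950632 -0.24523255  0.41180692] [-2.70615367e-01  5.78597362e-04 -9.62687378e-01]
mouth 0.9 [ 0.5802 -0.2406  0.0309] [[256. 127.]]
mouth 0.33 [ 0.5826 -0.2489  0.0343] [[262. 126.]]
plate_edge 0.72 [ 0.5806 -0.2453  0.0339] [[259. 127.]]
fixture 0.73 [ 0.5837 -0.2463  0.0025] [[260. 124.]]
gauge 0.85 [2.486e-01 3.613e-01 2.000e-04] [[198. 314.]]
gauge 0.75 [0.5381 0.2608 0.0061] [[259. 136.]]
gauge 0.65 [ 0.3778  0.1906 -0.0006] [[304. 242.]]
gauge_tip 0.85 [ 0.6342  0.263  -0.0011] [[257.  61.]]
gauge_tip 0.77 [ 0.4117  0.28   -0.001 ] [[246. 221.]]
gauge_tip 0.65 [0.3386 0.3197 0.0014] [[221. 265.]]
gauge_grip 0.78 [0.5439 0.258  0.0387] [[261. 134.]]
gauge_grip 0.71 [0.2508 0.3614 0.034 ] [[193. 327.]]
gauge_grip 0.7 [0.3706 0.1905 0.038 ] [[308. 258.]]
tray 0.42 [ 0.5831  0.004  -0.0031] [[448. 102.]]
4.8333 [ 3.41835924e-01  1.16736554e-01  1.39814801e+00 -7.12112530e-05
  1.62673488e+00  1.91347637e+00] [ 3.14151669e+00  1.33740586e-06 -8.48098857e-04] [ 0.34234962 -0.29611047  0.52031193]
```

View pics/w1.png

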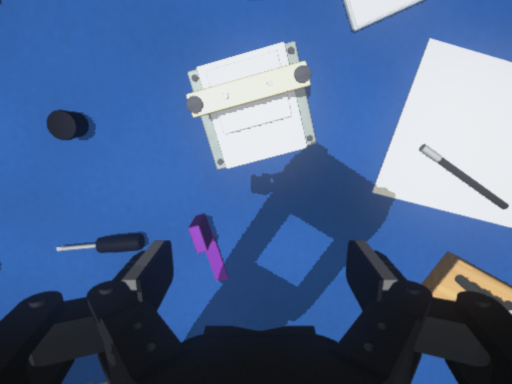

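View pics/w2.png

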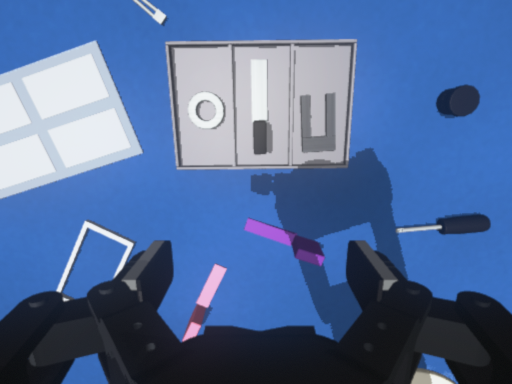

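w2 shows the black-gripped steel gauge in the middle pocket (grip 260,137; tip 259,62), which confirms the choice. The pink and purple look-alikes lie at (205,300) and (290,243). w1 shows the fixture mouth at about (257,127), yawed about 12°. Next I measure both from depth.

```bash
python3 - <<'E'
from h import *
p=dict(np.load("w2.npz")); P=cloud(p); X,Y,Z=P[...,0],P[...,1],P[...,2]
def rect(m):
    q=P[m][:,:2].astype(np.float32)
    (c,s,a)=cv2.minAreaRect(q*1000); print(len(q),np.round(c,1),np.round(s,1),round(a,2),"med z",np.median(P[m][:,2]).round(4),"mean",q.mean(0).round(4))
r=(abs(X-.54)<.05)&(abs(Y-.26)<.03)
rect(r&(Z>.044)&(Z<.056))
im=p["image"].astype(int); r2=(X>.565)&(X<.65)&(abs(Y-.26)<.03)
print("tray floor",np.median(Z[r2]).round(4)); g=im.min(-1); 
bl=r2&(g>195); rect(bl)
x,y=X[bl],Y[bl]
xs=np.arange(.57,.63,.005); mid=[(y[abs(x-a)<.0025].min()+y[abs(x-a)<.0025].max())/2 for a in xs]; print(np.round(mid,4),np.polyfit(xs,mid,1)); print("z along",[Z[bl][abs(x-a)<.0025].mean().round(4) for a in xs])
p=dict(np.load("w1.npz")); P=cloud(p); X,Y,Z=P[...,0],P[...,1],P[...,2]
r=(abs(X-.6)<.1)&(abs(Y+.245)<.09)
h,e=np.histogram(Z[r],bins=np.arange(0,.1,.002)); print(dict((round(float(a),3),int(b)) for a,b in zip(e,h) if b>20))
c=cv2.resize(p["image"][30:190,170:340],None,fx=4,fy=3.75,interpolation=cv2.INTER_CUBIC)[:600]; cv2.imwrite("pics/w1c.png",c)
for zl,zh in((.026,.034),(.038,.05),(.074,.095)):
    m=r&(Z>zl)&(Z<zh); m=cv2.morphologyEx(m.astype(np.uint8),cv2.MORPH_OPEN,np.ones((3,3)))>0
    n,l,st,_=cv2.connectedComponentsWithStats(m.astype(np.uint8))
    for i in range(1,n):
        if st[i,4]>60: print(zl,st[i]); rect(l==i)
E
```

```text
434 [540.6 259.5] [38.4 15.7] 0.32 med z 0.0531 mean [0.541  0.2591]
tray floor 0.0042
2705 [606.8 260. ] [59.9 81.5] 89.97 med z 0.0039 mean [0.603  0.2627]
[0.2602 0.2602 0.2601 0.2602 0.2601 0.2601 0.2602 0.2601 0.2596 0.2595
 0.2595 0.2614 0.2648] [0.03065368 0.24205489]
z along [np.float64(0.1757), np.float64(0.0054), np.float64(0.0052), np.float64(0.0052), np.float64(0.005), np.float64(0.0048), np.float64(0.0047), np.float64(0.0046), np.float64(0.0046), np.float64(0.0045), np.float64(0.0044), np.float64(0.0042), np.float64(0.0044)]
{0.0: 1533, 0.014: 146, 0.016: 1046, 0.018: 296, 0.02: 79, 0.026: 252, 0.028: 3253, 0.03: 699, 0.04: 82, 0.042: 2087, 0.044: 729, 0.074: 58, 0.076: 1375, 0.078: 1257, 0.08: 264, 0.082: 216}
0.026 [197  42  92  46 891]
891 [ 654.  -224.5] [ 26.6 110.3] 15.01 med z 0.0293 mean [ 0.6594 -0.2245]
0.026 [ 211   91   96   77 3294]
3294 [ 576.4 -245.1] [ 73.3 109.9] 14.7 med z 0.0292 mean [ 0.5672 -0.2483]
0.038 [ 207   51   74   35 1217]
1217 [ 648.2 -226.2] [18.3 85.9] 14.96 med z 0.0435 mean [ 0.6485 -0.2268]
0.038 [ 219   93   73   40 1667]
1667 [ 598.  -239.4] [27.8 85.8] 14.84 med z 0.0434 mean [ 0.5983 -0.2398]
0.074 [ 187   61  124   56 3168]
3168 [ 623.2 -232.9] [ 26.2 136.6] 14.73 med z 0.0781 mean [ 0.6234 -0.2338]
```

View pics/w1c.png

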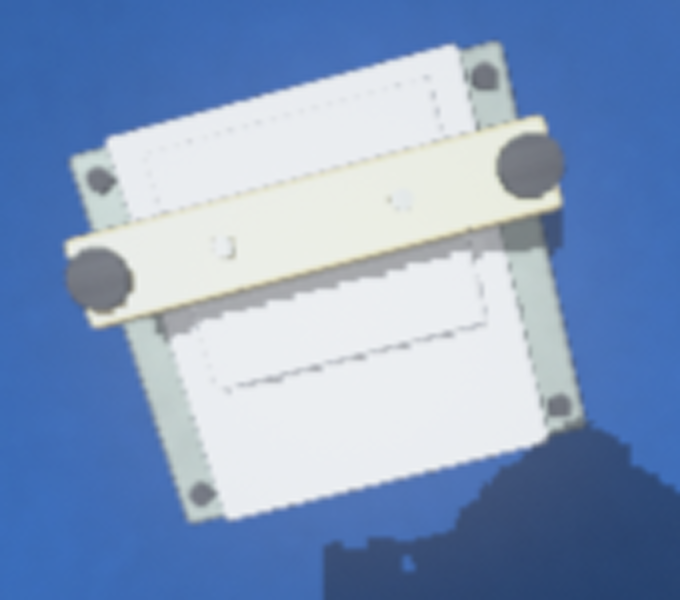

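```bash
python3 - <<'E'
from h import *
o=[np.pi,0,0.004]; x,y=0.5412,0.2598
move_gripper(0.7,60)
movep([x,y,0.12],o); line_to([x,y,0.021],rate=0.08); print("down",read_tool_pos(),read_force())
move_gripper(0.0,100); wait(.2); print("w",read_gripper_width(),read_finger_force(),read_tool_pos(),read_force())
line_to([x,y,0.16],rate=0.1); wait(.2); print("lift",read_gripper_width(),read_finger_force(),read_force(),read_tool_pos())
p=grab_frame("wrist"); cv2.imwrite("pics/w3.png",p["image"]); np.savez("w3.npz",**p)
for th in ("gauge","gauge_tip","gauge_grip"):
    for d in place_of(th,p)[:3]: print(th,round(d["score"],2),np.round(d["at"],4),proj(p,d["at"]).round(0))
print(read_clock())
E
```

```text
down [0.54146767 0.25989315 0.02153834] [ 0.06407687  0.11390901 -0.62477742]
w 0.17192346253986035 97.74071931838989 [0.54141964 0.25987152 0.02135016] [-0.84414722  0.67695168  6.08214131]
lift 0.17192048059095968 97.3765504360199 [-0.25865425  0.52622952 -1.57826969] [0.54112311 0.25975828 0.15966583]
gauge 0.93 [0.5369 0.2609 0.1432] [[258. 242.]]
gauge_tip 0.63 [0.6349 0.2636 0.1381] [[254.  64.]]
gauge_grip 0.7 [0.5412 0.2609 0.1803] [[258. 268.]]
9.8917
```

View pics/w3.png

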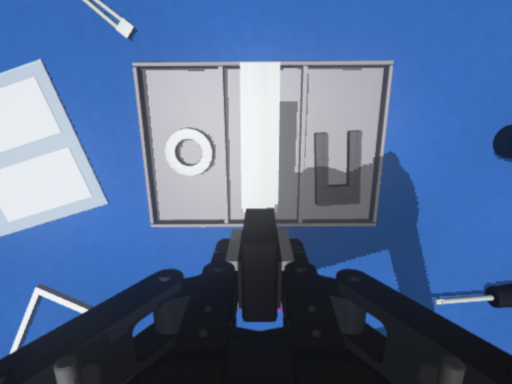

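The gauge is held straight, blade from (258,208) to its tip at (260,63). Next I check its pitch and tip offset from depth.

```bash
python3 - <<'E'
from h import *
p=dict(np.load("w3.npz")); P=cloud(p); X,Y,Z=P[...,0],P[...,1],P[...,2]
m=(Z>.13)&(Z<.165)&(X>.565)&(X<.66)&(abs(Y-.26)<.02); x,y,z=P[m].T
k=(x>.57)&(x<.63); print(m.sum(),np.polyfit(x[k],z[k],1),"xmax",x.max(),np.percentile(x,99.5),"z@",[z[abs(x-a)<.003].mean().round(4) for a in(.57,.6,.63)],
 "mid",[((y[abs(x-a)<.003].min()+y[abs(x-a)<.003].max())/2).round(4) for a in(.57,.6,.63)])
E
```

```text
5229 [-0.06711752  0.18620604] xmax 0.6350387462056429 0.634778125577086 z@ [np.float64(0.1479), np.float64(0.146), np.float64(0.1439)] mid [np.float64(0.26), np.float64(0.2605), np.float64(0.2606)]
```

```bash
cat >> h.py <<'E'
yaw=0.259; u=np.array([np.cos(yaw),np.sin(yaw)]); n=np.array([-u[1],u[0]]); mouth=np.array([0.5845,-0.243]); ori=[np.pi,0,yaw-0.004]
def tcp(d,z): return [*(mouth+(d-.094)*u-.0006*n),z]   # d: tip depth past mouth
def depth(): return float((np.array(read_tool_pos())[:2]-mouth)@u+.094)
E
python3 - <<'E'
from h import *
movep(tcp(-.012,.16),ori); line_to(tcp(-.012,.056),rate=.1); wait(.3)
f0=np.mean([read_force() for _ in range(5)],0); print("base",f0,read_tool_pos(),depth())
p=grab_frame("wrist"); cv2.imwrite("pics/w4.png",p["image"]); np.savez("w4.npz",**p)
P=cloud(p); 
z=.0555
while z>.0445:
    z-=.0005; line_to(tcp(-.012,z),rate=.02); f=np.mean([read_force() for _ in range(3)],0)-f0
    if z<.05: print(round(z,4),np.round(read_tool_pos()[2],5),f.round(2))
    if f[2]>2: break
print(f0,depth(),read_clock()); np.save("f0.npy",f0)
E
```

```text
base [ 0.39801319  1.53858521 -0.71916659] [ 0.48228653 -0.27079801  0.05628323] -0.011923758344640017
0.05 0.04996 [-0.56 -1.59 -0.75]
0.0495 0.04947 [-1.03 -1.68 -0.8 ]
0.049 0.04896 [ 0.61 -2.43 -0.49]
0.0485 0.04848 [-0.97 -2.03 -0.03]
0.048 0.04798 [ 0.26 -1.69 -1.19]
0.0475 0.04745 [-0.57 -1.4  -0.08]
0.047 0.04718 [-2.04 -1.78  1.79]
0.0465 0.04691 [-5.61 -0.77  8.91]
[ 0.39801319  1.53858521 -0.71916659] -0.012036763981017051 17.8667
```

View pics/w4.png

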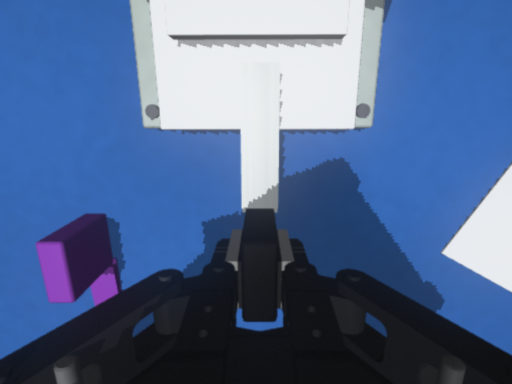

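The blade lies centred on the ledge: blade columns 241–280, plate columns 152–365. Its edge is parallel to the mouth. Now I slide it in.

```bash
python3 - <<'E'
from h import *
f0=np.load("f0.npy"); z=.0470
line_to(tcp(-.012,z),rate=.02); wait(.1)
def rd():
    f=[]
    for _ in range(6): f.append(read_force()); wait(.02)
    f=np.mean(f,0)-f0; return f[:2]@u, f[:2]@n, f[2]
print(np.round(rd(),2))
for d in [-.004,.004,.012,.018,.022,.025,.028,.031,.034,.037,.040]:
    line_to(tcp(d,z),rate=.03); a,l,v=rd(); print(d,round(depth(),4),np.round([a,l,v],2),round(read_tool_pos()[2],5))
    if a<-6 or v>14: break
    if v>5 : z+=.0001
p=grab_frame("wrist"); np.savez("w5.npz",**p); cv2.imwrite("pics/w5.png",p["image"])
print(read_clock())
def dz(p):
    P=cloud(p); r=(P[...,:2]-mouth); s=r@u; t=r@n; Z=P[...,2]
    for nm,sl,tl in(("upper",(.005,.024),(.014,.04)),("upperR",(.005,.024),(-.04,-.014)),("ledge",(-.04,-.003),(.014,.05))):
        m=(s>sl[0])&(s<sl[1])&(t>tl[0])&(t<tl[1])&(Z>.02)&(Z<.06); print(nm,m.sum(),np.median(Z[m]).round(5),Z[m].mean().round(5))
dz(dict(np.load("w4.npz"))); dz(p)
E
```

```text
[-2.91 -0.82  4.65]
-0.004 -0.0038 [ 1.72 -2.58  2.99] 0.04704
0.004 0.004 [-1.12 -2.05  5.29] 0.04712
0.012 0.012 [-1.08 -2.54  5.59] 0.04718
0.018 0.018 [-1.22 -2.    5.07] 0.04721
0.022 0.022 [-1.27 -1.79  4.93] 0.04726
0.025 0.025 [-1.97 -1.96  5.66] 0.04732
0.028 0.028 [-0.38 -1.67  2.89] 0.0473
0.031 0.0311 [ 0.01 -1.67  1.79] 0.04731
0.034 0.0341 [ 0.1  -1.65  1.73] 0.04733
0.037 0.0369 [-3.56 -1.72  2.87] 0.04733
0.04 0.0399 [-5.03 -1.68  2.93] 0.04736
22.85
upper 1249 0.04358 0.04357
upperR 1206 0.0435 0.0435
ledge 4800 0.02934 0.02934
upper 2204 0.04388 0.04386
upperR 2219 0.04384 0.04384
ledge 4121 0.02926 0.02927
```

Contact starts at a depth of about 35 mm. At 40 mm the plate has risen about 0.35 mm with about 5 N of drag. I'll go a little further for a definite fit, then check.

```bash
python3 - <<'E'
from h import *
f0=np.load("f0.npy"); z=.0474-.0001
def rd():
    f=[]
    for _ in range(6): f.append(read_force()); wait(.02)
    f=np.mean(f,0)-f0; return np.round([f[:2]@u, f[:2]@n, f[2]],2)
for d in [.043,.046]:
    line_to(tcp(d,z),rate=.02); a=rd(); print(d,round(depth(),4),a,round(read_tool_pos()[2],5))
    if a[0]<-12: break
wait(.5); print(rd(),read_gripper_width(),read_finger_force(),depth())
p=grab_frame("wrist"); cv2.imwrite("pics/w6.png",p["image"])
P=cloud(p); r=(P[...,:2]-mouth); s=r@u; t=r@n; Z=P[...,2]
for sg in(1,-1):
    m=(s>.005)&(s<.024)&(t*sg>.014)&(t*sg<.04)&(Z>.02)&(Z<.06); print(Z[m].mean().round(5))
m=(s>-.022)&(s<-.002)&(abs(t)<.008)&(Z<.06)&(Z>.02); print("blade slope",np.polyfit(s[m],Z[m],1),m.sum())
q=grab_frame("scene"); cv2.imwrite("pics/s6.png",cv2.resize(q["image"][110:260,60:260],None,fx=4,fy=4))
print(read_clock())
E
```

```text
0.043 0.0427 [-7.43 -1.96  5.27] 0.04733
0.046 0.0456 [-8.86 -1.69  5.47] 0.04735
[-8.59 -2.1   5.61] 0.17463728701945747 98.51442575454712 0.04561728252733791
0.0442
0.0442
blade slope [-0.06135917  0.03436525] 1089
24.35
```

View pics/w6.png

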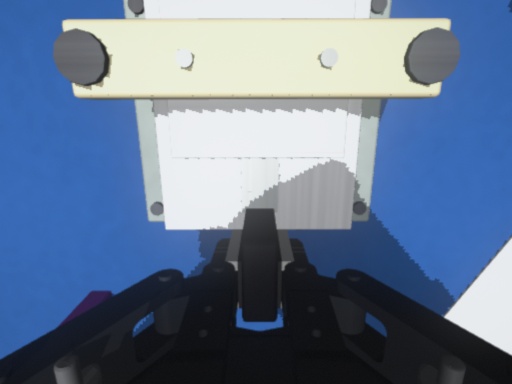

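View pics/s6.png

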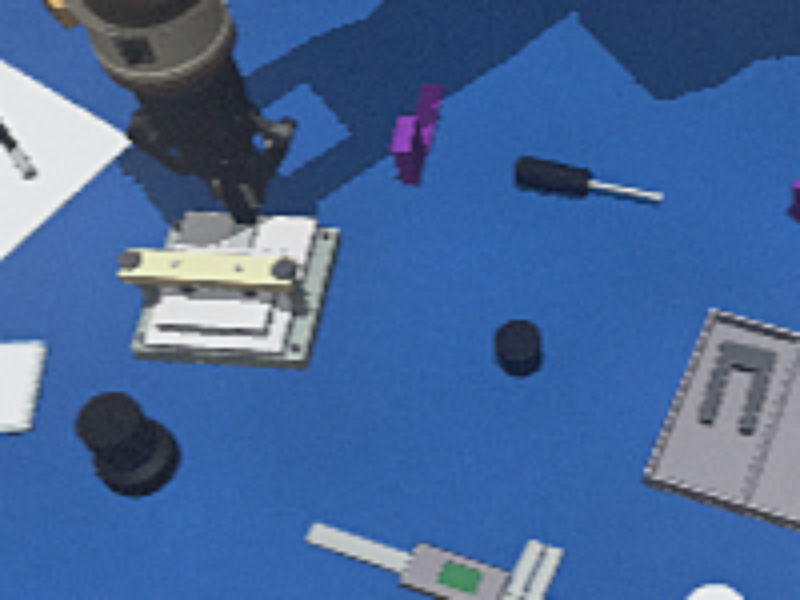

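The blade is centred in the gap (columns 242–280 under the plate edge at row 157). The plate is up about 0.7 mm, the drag is steady and the grip is firm. Bystanders in view look undisturbed.

```bash
python3 -c "
from station import *
print(finish_job())"
```

```text
the job is handed in; nothing more can be done
None
```

The job is handed in: the taper gauge is still gripped and held still about 46 mm into the middle of the gap, snug with about 8.5 N of drag and the upper plate raised about 0.7 mm.

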